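Unclamp a pile of stone blanks and lay each in its own tray

ROBOT

A 7-joint arm with a two-finger parallel gripper is mounted at the origin on a cart in front of the work surface, level with it; the furniture and walls round the work are solid. World frame = base frame: x ahead of the robot, y to its left, z up, the work surface at z = 0. Lengths are in mm, angles in rad, forces in N, time in s.
With the tool pointing down it reaches from about 400 to 875 mm from the base axis. Payload 4.4 kg.
Tool frame: the origin (TCP) lies midway between the tips of the shut fingers; the grasp point (between the pads) lies 19 mm behind it; z points along the fingers, y is the line along which they close (so a half turn about z gives the same grasp; the last joint's range is limited). The gripper opens to 85 mm and grips with 20 to 120 N. Pads are 22 mm wide; open, the fingers measure 114 mm over their backs; the gripper's body (76 mm by 85 mm) begins 54 mm behind the grasp point. The pads swing forward as they close: fully open they stand 13 mm farther back than shut.
Start: joints at [-1.251, 0.628, 0.038, 1.517, -0.027, 0.996, -0.02], TCP at [244.573, 602.247, 231.313] pointing down, gripper open.
Joint ranges: [-3.06, 3.06], [-0.37, 2.12], [-1.25, 1.32], [0.18, 2.47], [-1.1, 4.24], [0.23, 1.98], [-2.94, 2.94]. Speed limits (rad/s): [2.57, 2.57, 3.14, 3.14, 3.14, 3.14, 3.14].

INTERFACE

Orientations are given as [roll, pitch, yaw] about the fixed x, y, z axes, in that order (R = Rz(yaw) Ry(pitch) Rx(roll)).
In Python, from cell import monitor, cams, ctrl gives the robot as it stands.
- The arm moves only by the tool drive_tool, never from a script. Its argument "motion" is a list of rows, each an object with "fingers": the opening, from 0 (shut) to 1 (fully open); "linear": the shift along the tool's x, y, z in m, a list of three; "twist": the turn about the tool's z in rad. In form: [{"fingers": fingers, "linear": [x, y, z], "twist": twist}, ...]. A call has 1 to 5 rows; each row shifts and turns the commanded pose from where the row before left it, along the tool's axes as they then stand; what a row does not reach is not made up. A row lasts 1/12 s, in which the tool goes at most 41.7 mm and 7.16 degrees, less where a joint would pass 70% of its speed; a pose out of reach is approached as far as the arm can. A call with a gripper value outside its range is refused whole. The fingers move at their own pace and stop on an object; the grip force is fixed at half the most. Time passes only in rows, so rows that do not move let the fingers close. It gives the time, the measured TCP pose, the force, the opening and the grip force at its end, in the units of the state.
- monitor.read_state(): the state, without advancing time (a new reading comes with each control period).
- cams.get_image(name): name is "scene" or "top" or "wrist"; returns a dict with "color" (384x512x3 uint8, blue, green, red), "K" (3x3 intrinsics, pixels), "R" (3x3) and "t" (3): a world point X has camera coordinates R X + t. Camera axes: x right, y down, z forward; pixel columns grow to the right and rows downward; lengths in mm; the calibration is good to about 2 mm. The wrist camera is an equidistant fisheye: a pixel r from the principal point sees the ray r / f radians off the axis. A picture is of the moment at which its call begins. There is no depth.
- ctrl.finish_job(): hands the job in; it is judged then, once.
The state is a dict: "clock": time; "qpos": joint angles; "qd": joint speeds; "tau": joint torques, N m; "eef_pos": TCP position; "tool_rot": TCP orientation; "force": force on the tool from outside, world axes, zero at the start; "torque": the same for the moment, N m; "width": finger opening in mm; "gripper_force": force on a finger pad.
Only numpy, scipy, OpenCV 4.12 (cv2) and the standard library are available. Lean on these libraries where they do the work, as an engineer would, in place of code of your own. Each camera call takes 0.05 s, during which the arm holds its last target. There are 200 camera calls.

TASK

The four sawn stone blanks are piled up under the clamp of the jig. Swing the clamp arm up and over until it stays open by itself, then take the pile apart from the top down, one blank at a time, and lay each flat inside the tray of its own shape (round, hexagonal, square, oblong). Keep the blanks right way up, do not tip any over, and leave the clamp open.

Things in the scene. Friction and masses are not known exactly. Their poses are not given: they have to be found in the camera images.
- jig: Fixed clamping jig: plywood base 204 (x) x 90 (y) x 12 mm, two steel cheeks 138 mm high carry the clamp hinge. Origin on the bench under the middle of the pile of blanks; z up, x from pile to hinge. Hinge axis along y through x +95, z 124.5 mm. Pile on the base, from below: oblong, square, hexagon, round, each within 3 mm of centre and 0.1 rad of the jig's yaw; its top is at z 108 mm.
- clamp_arm (a joint): Clamp arm angle, rad: 0 level, its rubber foot on the pile; grows as it swings up and over; stop at 1.9. Black T-bar to grip: 12 mm round, 124 mm long along jig y, 55 mm free at each side of the 14 mm wide arm; at 0 its axis is at jig x -55, z 136.5 mm, and it circles the hinge with the arm. Counterweighted: falls shut below about 0.9, falls open and stays above. Lift about 1 N.
- round_blank: Round disc of dark slate, 34 mm across. 24 mm thick (z). Origin at the centre of its underside. Loose. Top of the pile.
- hex_blank: Hexagonal piece of pale marble, 46 mm across the flats, 53 mm across the corners; two of its flats face +y and -y. 24 mm thick (z). Origin at the centre of its underside. Loose. Third from below.
- square_blank: Square piece of dark slate, 56 x 56 mm, sides along x and y. 24 mm thick (z). Origin at the centre of its underside. Loose. Second from below.
- oblong_blank: Oblong slab of pale marble, 120 mm (x) x 64 mm (y). 24 mm thick (z). Origin at the centre of its underside. Loose. Lowest, on the jig's base.
- round_tray: Round tray, 50 mm across inside. Low wooden tray with a grey felt floor, fixed to the bench: rim 10 mm high and 5 mm thick, floor 4 mm above the bench. Origin at the centre of its underside (on the bench).
- hex_tray: Hexagonal tray, 62 mm across the flats inside, two flats facing its +y and -y. Low wooden tray with a grey felt floor, fixed to the bench: rim 10 mm high and 5 mm thick, floor 4 mm above the bench. Origin at the centre of its underside (on the bench).
- square_tray: Square tray, 72 x 72 mm inside, sides along x and y. Low wooden tray with a grey felt floor, fixed to the bench: rim 10 mm high and 5 mm thick, floor 4 mm above the bench. Origin at the centre of its underside (on the bench).
- oblong_tray: Oblong tray, 136 mm (x) x 80 mm (y) inside. Low wooden tray with a grey felt floor, fixed to the bench: rim 10 mm high and 5 mm thick, floor 4 mm above the bench. Origin at the centre of its underside (on the bench).
Mind the look-alikes: they are no part of the job. Leave any blue or yellow look-alike of the round_blank alone.

How it is judged:
By the outcome, as a careful person would: the job done as asked, in the order asked, and still so for the second after the job is handed in, with the robot touching nothing.
It also fails if it takes over 120 s, if anything falls off the work surface, if the arm or the gripper's body presses on something with over 40 N, if the wrist force passes 120 N, or if a joint passes its speed limit or range.

## Working session

There is one attempt and no reset: what is moved stays moved. The work goes in short steps, Python scripts to look and compute and a tool call to move; the robot and the scene stay as the last step left them, time stands still between calls to the robot, and variables do not carry over. Pictures are saved under pics/ and viewed, at most 14 in all, crops included, and the job is handed in when it is done.

Besides the shell and the picture viewer there is one more tool, called after "Call:" as name([rows], argument=value, ...), one row to a line, values as JSON. drive_tool: Moves the arm, as the interface text tells. Its arguments: {"type":"object","properties":{"motion":{"type":"array"}},"required":["motion"]}

```bash
ls; mkdir -p pics; python3 - <<'E'
from cell import monitor,cams
import cv2,numpy as np
print(monitor.read_state())
a=[]
for n in("scene","top"):
    d=cams.get_image(n); cv2.imwrite(f"pics/{n}0.png",d["color"]); print(n,d["K"].tolist(),d["R"].tolist(),d["t"].tolist())
    np.savez(f"{n}.npz",K=d["K"],R=d["R"],t=d["t"])
    cv2.imwrite(f"pics/{n}0b.png",cv2.resize(d["color"],(800,600),interpolation=cv2.INTER_CUBIC))
E
```

```text
pics
{'clock': 0.0, 'qpos': array([-1.2508222 ,  0.62935864,  0.03841681,  1.51839693, -0.02700203,
        0.99630816, -0.02000092]), 'qd': array([ 0.00022589,  0.00034041, -0.00116406,  0.00343653, -0.00098596,
        0.00023302, -0.00079665]), 'tau': array([-6.54337418e-04, -5.63398218e+01,  1.22545637e+00, -1.93438482e+01,
        1.08784102e-02,  1.05635799e-02,  2.00705671e-05]), 'eef_pos': array([244.29625913, 601.6470359 , 230.37128082]), 'tool_rot': array([-3.13963879e+00,  1.07057817e-05,  2.75583620e+00]), 'force': array([0.50259188, 0.50627132, 0.95716267]), 'torque': array([-0.02638994, -0.03363609, -0.00010222]), 'gripper_force': 0.0, 'width': 85.20977418830543}
scene [[492.43667633053747, 0.0, 245.6026837977194], [0.0, 492.43667633053747, 197.23887039952484], [0.0, 0.0, 1.0]] [[0.6955648026727097, -0.7184150397627701, -0.008332822182910853], [-0.2965814033119008, -0.27654575491415256, -0.9140907595247341], [0.6543921427496036, 0.6382807188703253, -0.4054240341000555]] [-455.6873412996323, 256.80815382847226, 744.9148678345692]
top [[402.51120990733546, 0.0, 259.9687676912784], [0.0, 402.51120990733546, 191.0989231004573], [0.0, 0.0, 1.0]] [[-0.002973418217703497, -0.9998841903734739, -0.01492530151405089], [-0.9916343638370572, 0.0048742713119355905, -0.1289865494408324], [0.1290443615257067, 0.014416910916015994, -0.9915340162788479]] [-15.915946684492914, 619.1321052192233, 942.9549648329566]
```

View pics/scene0b.png

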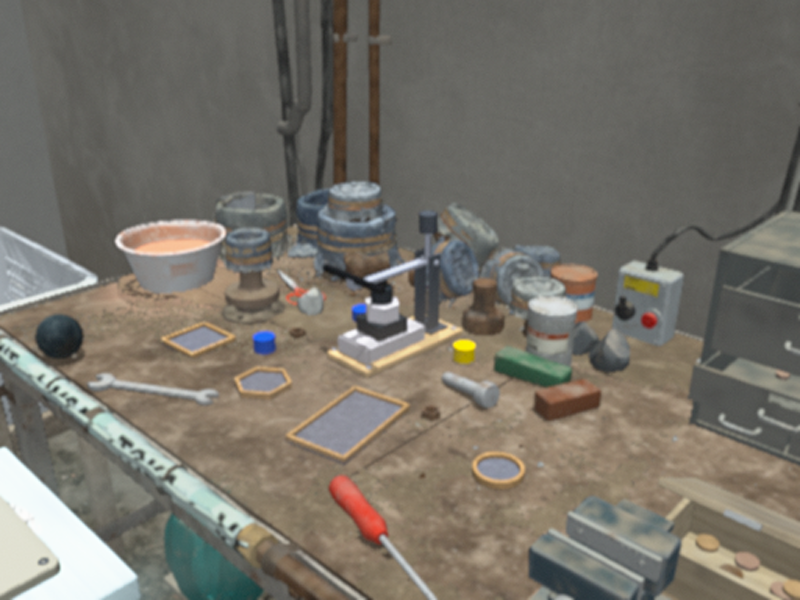

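View pics/top0b.png

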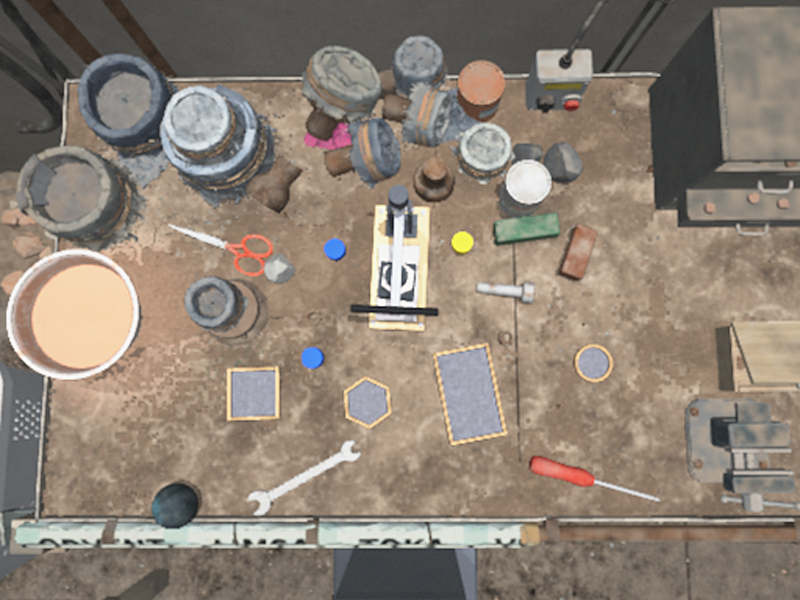

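The scene shows the pile under the clamp (scene ≈(375,320)), with white oblong, dark square, white hexagon and dark round, topped by the black T-bar. In the top view the trays are: square (253,393), hexagon (368,402), oblong (470,393), round (594,362). The jig base spans (371,207)–(429,329). The blue discs (335,249) and (312,357) and the yellow one (462,242) are look-alikes to leave alone. The round_blank is the dark one on the pile.

```bash
cat > h.py <<'E'
import numpy as np,cv2
def cal(n):
    d=np.load(n+".npz");return d["K"],d["R"],d["t"]
def ray(n,uv,z):
    K,R,t=cal(n);uv=np.atleast_2d(uv).astype(float)
    d=np.c_[uv,np.ones(len(uv))]@np.linalg.inv(K).T@R;C=-R.T@t
    return (C+d*((z-C[2])/d[:,2])[:,None])[:,:2]
def proj(n,X):
    K,R,t=cal(n);p=(np.atleast_2d(X)@R.T+t)@K.T;return p[:,:2]/p[:,2:]
E
python3 - <<'E'
from h import *
for n in("top","scene"):
    im=cv2.imread(f"pics/{n}0.png");hsv=cv2.cvtColor(im,cv2.COLOR_BGR2HSV)
    m=cv2.inRange(hsv,(10,85,130),(25,255,255));m=cv2.morphologyEx(m,cv2.MORPH_CLOSE,np.ones((3,3)))
    cs,_=cv2.findContours(m,cv2.RETR_EXTERNAL,cv2.CHAIN_APPROX_NONE)
    for c in cs:
        if cv2.contourArea(c)<150: continue
        P=ray(n,c[:,0],8).astype(np.float32)
        (cx,cy),(w,h),a=cv2.minAreaRect(P); mm=cv2.moments(P.reshape(-1,1,2))
        print(n,c[:,0].mean(0).round(),"rect",np.round([cx,cy,w,h,a],1),"cen",round(mm['m10']/mm['m00'],1),round(mm['m01']/mm['m00'],1))
K,R,t=cal("top");print(-R.T@t)
im=cv2.imread("pics/top0.png")[110:270,130:410]
cv2.imwrite("pics/crop1.png",cv2.resize(cv2.imread("pics/top0.png")[120:220,220:300],None,fx=6,fy=6,interpolation=cv2.INTER_CUBIC))
E
```

```text
top [380. 232.] rect [ 519.7 -313.9   56.8   59.6   87.9] cen 520.0 -313.8
top [300. 252.] rect [ 472.3 -116.5  147.    91.2   10.5] cen 472.5 -116.3
top [308.  54.] rect [ 985.9 -145.7   66.1   79.5    2.8] cen 984.3 -144.9
scene [319. 299.] rect [ 520.1 -312.5   62.7   63.7    1.4] cen 519.2 -314.0
scene [222. 270.] rect [ 472.9 -115.3  152.5   94.6   10.4] cen 472.6 -115.6
scene [365. 250.] rect [ 726.7 -277.8   37.8   82.3   68. ] cen 724.6 -276.9
scene [168. 244.] rect [458.4  43.3  97.8  74.7  63.6] cen 458.4 45.3
scene [275. 223.] rect [692.  -48.8 122.6 158.6  47.6] cen 706.8 -68.2
scene [126. 216.] rect [476.4 228.7  90.7  94.9   1.3] cen 475.7 229.0
scene [367. 178.] rect [1086.7  -64.8  123.3   80.3   30. ] cen 1092.9 -62.8
scene [110. 153.] rect [702.2 685.8 155.2 179.7  29.1] cen 700.4 687.8
[ 492.22232514  -32.52641905 1014.59408705]
```

View pics/crop1.png

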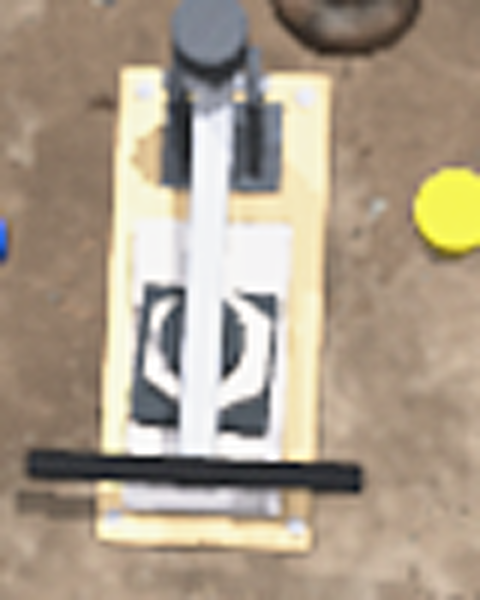

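The crop shows the plywood corners at about (120,68), (331,75), (311,549), (97,540). The T-bar runs (28,463)–(362,479), and the dark round blank sits on the white hexagon at (200,340).

```bash
python3 - <<'E'
from h import *
c=lambda p:(np.array(p)+.5)/6-.5+[220,120]
q=ray("top",c([(120,68),(331,75),(311,549),(97,540)]),12);print(q.round(1))
mid=q.mean(0);ax=q[0]+q[1]-q[2]-q[3];yaw=np.arctan2(ax[1],ax[0]);print("base mid",mid,"yaw",yaw,np.linalg.norm(q[0]-q[3]),np.linalg.norm(q[0]-q[1]))
b=ray("top",c([(28,463),(362,479)]),136.5);d=b[1]-b[0];print("bar",b.round(1),b.mean(0),np.linalg.norm(d),"yaw",np.arctan2(d[1],d[0])+np.pi/2)
m=b.mean(0);print("jig origin from bar",m+55*np.array([np.cos(yaw),np.sin(yaw)]))
r=ray("top",c([(200,340)]),108);print("round",r)
r=ray("top",c([(135,283),(278,293),(268,430),(130,424)]),60);print("square",r.mean(0))
# oblong corners
r=ray("top",c([(133,222),(291,225),(278,515),(122,508)]),36);print("oblong",r.mean(0),r.round(1))
im=cv2.imread("pics/top0.png");hsv=cv2.cvtColor(im,cv2.COLOR_BGR2HSV)
m=cv2.inRange(hsv,(9,70,120),(27,255,255));m=cv2.morphologyEx(m,cv2.MORPH_CLOSE,np.ones((3,3)))
n="top"
for x0,y0 in((140,228),(212,238)):
    s=np.zeros_like(m);s[y0:y0+45,x0:x0+45]=m[y0:y0+45,x0:x0+45]
    cs,_=cv2.findContours(s,cv2.RETR_EXTERNAL,cv2.CHAIN_APPROX_NONE);k=max(cs,key=cv2.contourArea)
    P=ray(n,k[:,0],8).astype(np.float32);(cx,cy),(w,h),a=cv2.minAreaRect(P);print(np.round([cx,cy,w,h,a],1),len(k))
    if x0>200:
        M=cv2.moments(P.reshape(-1,1,2));print(M['m10']/M['m00'],M['m01']/M['m00'])
        # hexagon orientation: 6-fold phase of far contour points
        d=P-P.mean(0);r=np.hypot(*d.T);th=np.arctan2(d[:,1],d[:,0]);z=((r-r.mean())*np.exp(6j*th)).sum();print("corner dir",np.degrees(np.angle(z)/6))
E
```

```text
[[778.6  33.9]
 [774.8 -56.2]
 [572.3 -46.4]
 [576.4  42.7]]
base mid [675.52743381  -6.50293694] yaw -0.04627950196182844 202.34680849719157 90.1760866802615
bar [[594.4  58.8]
 [587.9 -63.4]] [591.12685539  -2.30608433] 122.45266950981693 yaw -0.0527849551353432
jig origin from bar [646.06796661  -4.85054843]
round [[644.47883189  -3.34367266]]
square [645.54235138  -2.88190134]
oblong [645.59267565  -3.47889979] [[706.2  26.7]
 [704.5 -38.7]
 [584.3 -32.7]
 [587.4  30.8]]
[477.3 226.9 111.  108.2  89.9] 192
[459.3  45.1  83.2  75.3  67.1] 97
459.2988660148891 45.079355402461495
corner dir 4.7243423
```

Call:
drive_tool([
  {"fingers": 1, "linear": [0, 0, 0], "twist": 0.123},
  {"fingers": 1, "linear": [0, 0, 0], "twist": 0.123},
  {"fingers": 1, "linear": [0, 0, 0], "twist": 0.123},
  {"fingers": 1, "linear": [0, 0, 0], "twist": 0.123},
  {"fingers": 1, "linear": [0, 0, 0], "twist": 0.123},
])

```text
clock: 0.52
eef_pos: [244.4, 601.9, 230.8]
tool_rot: [-3.141, 0.001, 2.135]
force: [-0.6, -0.1, -0.3]
width: 85.4
gripper_force: 0.0
```

Call:
drive_tool([
  {"fingers": 1, "linear": [0, 0, 0], "twist": 0.123},
  {"fingers": 1, "linear": [0, 0, 0], "twist": 0.123},
  {"fingers": 1, "linear": [0, 0, 0], "twist": 0.123},
  {"fingers": 1, "linear": [0, 0, 0], "twist": 0.123},
  {"fingers": 1, "linear": [0, 0, 0], "twist": 0.126},
])

```text
clock: 0.93
eef_pos: [244.3, 602.0, 230.8]
tool_rot: [-3.141, 0.001, 1.518]
force: [0.3, 0.5, 0.1]
width: 85.6
gripper_force: 0.0
```

Call:
drive_tool([
  {"fingers": 1, "linear": [-0.0276, 0.0187, 0], "twist": 0},
  {"fingers": 1, "linear": [-0.0276, 0.0187, 0], "twist": 0},
  {"fingers": 1, "linear": [-0.0276, 0.0187, 0], "twist": 0},
  {"fingers": 1, "linear": [-0.0276, 0.0187, 0], "twist": 0},
  {"fingers": 1, "linear": [-0.0276, 0.0187, 0], "twist": 0},
])

```text
clock: 1.35
eef_pos: [331.8, 458.4, 230.9]
tool_rot: [-3.141, 0.001, 1.524]
force: [0.3, -0.1, -0.4]
width: 85.3
gripper_force: 0.0
```

Call:
drive_tool([
  {"fingers": 1, "linear": [-0.0276, 0.0187, 0], "twist": 0},
  {"fingers": 1, "linear": [-0.0276, 0.0187, 0], "twist": 0},
  {"fingers": 1, "linear": [-0.0276, 0.0187, 0], "twist": 0},
  {"fingers": 1, "linear": [-0.0276, 0.0187, 0], "twist": 0},
  {"fingers": 1, "linear": [-0.0276, 0.0187, 0], "twist": 0},
])

```text
clock: 1.77
eef_pos: [418.7, 316.2, 231.1]
tool_rot: [-3.141, 0.0, 1.524]
force: [1.4, 0.4, -0.3]
width: 85.4
gripper_force: 0.0
```

Call:
drive_tool([
  {"fingers": 1, "linear": [-0.0276, 0.0187, 0], "twist": 0},
  {"fingers": 1, "linear": [-0.0276, 0.0187, 0], "twist": 0},
  {"fingers": 1, "linear": [-0.0276, 0.0187, 0], "twist": 0},
  {"fingers": 1, "linear": [-0.0276, 0.0187, 0], "twist": 0},
  {"fingers": 1, "linear": [-0.0276, 0.0187, 0], "twist": 0},
])

```text
clock: 2.18
eef_pos: [505.6, 174.0, 231.1]
tool_rot: [-3.141, 0.0, 1.524]
force: [0.7, 0.1, -0.1]
width: 85.0
gripper_force: 0.0
```

Call:
drive_tool([
  {"fingers": 1, "linear": [-0.0276, 0.0187, 0], "twist": 0},
  {"fingers": 1, "linear": [-0.0276, 0.0187, 0], "twist": 0},
  {"fingers": 1, "linear": [-0.0276, 0.0187, 0], "twist": 0},
  {"fingers": 1, "linear": [-0.0276, 0.0187, 0], "twist": 0},
  {"fingers": 1, "linear": [-0.027, 0.018, 0], "twist": 0},
])

```text
clock: 2.6
eef_pos: [592.0, 32.3, 230.9]
tool_rot: [-3.141, 0.0, 1.524]
force: [-0.1, 0.9, -0.3]
width: 85.3
gripper_force: 0.0
```

Call:
drive_tool([
  {"fingers": 1, "linear": [0, 0, 0.03], "twist": 0},
  {"fingers": 1, "linear": [0, 0, 0.02], "twist": 0},
  {"fingers": 1, "linear": [0, 0, 0], "twist": 0},
])

```text
clock: 2.85
eef_pos: [588.5, 33.4, 177.2]
tool_rot: [-3.133, 0.001, 1.522]
force: [-0.9, 1.2, 0.2]
width: 85.2
gripper_force: 0.0
```

```bash
python3 - <<'E'
from cell import monitor,cams
import cv2,numpy as np
print(monitor.read_state()["eef_pos"])
d=cams.get_image("wrist");cv2.imwrite("pics/w1.png",d["color"]);print(d["K"],d["R"],d["t"])
E
```

```text
[588.46146837  33.38480943 177.18319176]
[[297.31863964   0.         258.07691896]
 [  0.         297.31863964 195.66892951]
 [  0.           0.           1.        ]] [[ 0.99879791 -0.04821629 -0.00882762]
 [-0.04313265 -0.95007073  0.30903914]
 [-0.02328758 -0.30828688 -0.95100835]] [-584.84106877   34.53948937  351.06362568]
```

View pics/w1.png

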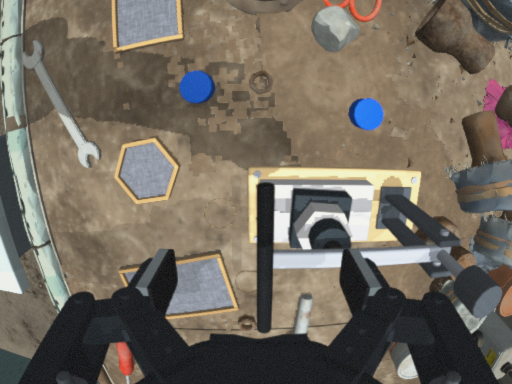

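The wrist view shows the bar along column ≈265 (rows 183–330), between the open fingers (155 and 365). The trays are at (147,170), (147,18) and (190,285).

```bash
cat >> h.py <<'E'
def fish(d,uv,z):
    K,R,t=d["K"],d["R"],d["t"];uv=np.atleast_2d(uv).astype(float)
    p=(uv-K[:2,2])/K[0,0];r=np.hypot(*p.T)+1e-12
    v=np.c_[p*(np.sin(r)/r)[:,None],np.cos(r)]@R;C=-R.T@t
    return (C+v*((z-C[2])/v[:,2])[:,None])[:,:2]
E
python3 - <<'E'
from h import *
from cell import monitor,cams
d=cams.get_image("wrist");print(monitor.read_state()["eef_pos"])
print("bar",fish(d,[(265,183),(264,330)],136.5))
print("jig",fish(d,[(249,169),(421,171)],12))
print("sq",fish(d,[(113,-1),(118,51),(184,39),(183,0)],10))
print("hex",fish(d,[(147,170)],5))
im=cv2.imread("pics/top0.png")
print("sqtop",ray("top",(np.array([(228,368),(279,368),(279,420),(228,420)])+.5)/1.5625-.5,8))
E
```

```text
[590.9584179   34.11186494 180.80333876]
bar [[595.43684626  62.18489119]
 [589.97502772 -63.12263451]]
jig [[579.73721968  43.71676007]
 [780.93951464  35.33024524]]
sq [[435.99913011 252.42931634]
 [441.94267038 186.93963816]
 [518.99752796 187.62737311]
 [519.12974079 233.00541065]]
hex [[462.61352733  47.78833556]]
sqtop [[513.22413827 267.71033341]
 [512.95673075 185.95037907]
 [431.2959358  184.05140286]
 [431.46287662 264.94759757]]
```

Call:
drive_tool([
  {"fingers": 1, "linear": [0, 0.002, 0.02], "twist": 0},
  {"fingers": 1, "linear": [0, 0, 0.02], "twist": 0},
  {"fingers": 1, "linear": [0, 0, 0.015], "twist": 0},
  {"fingers": 1, "linear": [0, 0, 0.008], "twist": 0},
  {"fingers": 1, "linear": [0, 0, 0], "twist": 0},
])

```text
clock: 3.37
eef_pos: [593.2, 34.4, 117.9]
tool_rot: [-3.14, -0.0, 1.525]
force: [-0.1, -0.6, -0.5]
width: 85.4
gripper_force: 0.0
```

Call:
drive_tool([
  {"fingers": 0, "linear": [0, 0, 0], "twist": 0},
  {"fingers": 0, "linear": [0, 0, 0], "twist": 0},
  {"fingers": 0, "linear": [0, 0, 0], "twist": 0},
  {"fingers": 0, "linear": [0, 0, 0], "twist": 0},
  {"fingers": 0, "linear": [0, 0, 0], "twist": 0},
])

```text
clock: 3.78
eef_pos: [593.9, 33.8, 119.0]
tool_rot: [3.14, -0.0, 1.524]
force: [-0.4, -0.5, -0.1]
width: 25.5
gripper_force: 0.0
```

Call:
drive_tool([
  {"fingers": 0, "linear": [0, 0, 0], "twist": 0},
  {"fingers": 0, "linear": [0, 0, 0], "twist": 0},
  {"fingers": 0, "linear": [0, 0, 0], "twist": 0},
])

```text
clock: 4.03
eef_pos: [592.7, 33.9, 118.8]
tool_rot: [-3.14, -0.0, 1.524]
force: [-1.8, -0.2, 5.9]
width: 10.3
gripper_force: 58.5
```

```bash
python3 -c "
import numpy as np
a=.08+np.arange(0,1.71,.1);y=-150.5*np.cos(a);z=150.5*np.sin(a)
for i in range(17):print(round((i+1)*.1,1),round((y[i+1]-y[i])/1e3,4),round(-(z[i+1]-z[i])/1e3,4))"
```

```text
0.1 0.002 -0.0149
0.2 0.0034 -0.0146
0.3 0.0049 -0.0142
0.4 0.0063 -0.0137
0.5 0.0076 -0.013
0.6 0.0089 -0.0122
0.7 0.01 -0.0112
0.8 0.0111 -0.0102
0.9 0.0121 -0.009
1.0 0.0129 -0.0077
1.1 0.0136 -0.0064
1.2 0.0142 -0.005
1.3 0.0146 -0.0036
1.4 0.0149 -0.0021
1.5 0.015 -0.0006
1.6 0.015 0.0009
1.7 0.0149 0.0024
```

Call:
drive_tool([
  {"fingers": 0, "linear": [0, 0.002, -0.0149], "twist": 0},
  {"fingers": 0, "linear": [0, 0.0034, -0.0146], "twist": 0},
  {"fingers": 0, "linear": [0, 0.0049, -0.0142], "twist": 0},
])

```text
clock: 4.28
eef_pos: [601.6, 33.4, 161.5]
tool_rot: [-3.136, 0.0, 1.524]
force: [-0.0, 1.3, -5.3]
width: 10.0
gripper_force: 58.2
```

Forces are low; continuing the arc.

Call:
drive_tool([
  {"fingers": 0, "linear": [0, 0.0063, -0.0137], "twist": 0},
  {"fingers": 0, "linear": [0, 0.0076, -0.013], "twist": 0},
  {"fingers": 0, "linear": [0, 0.0089, -0.0122], "twist": 0},
  {"fingers": 0, "linear": [0, 0.01, -0.0112], "twist": 0},
  {"fingers": 0, "linear": [0, 0.0111, -0.0102], "twist": 0},
])

```text
clock: 4.7
eef_pos: [640.9, 31.5, 222.3]
tool_rot: [-3.126, -0.001, 1.523]
force: [-15.9, 1.0, 10.4]
width: 9.6
gripper_force: 58.6
```

Call:
drive_tool([
  {"fingers": 0, "linear": [0, 0.0121, -0.009], "twist": 0},
  {"fingers": 0, "linear": [0, 0.0129, -0.0077], "twist": 0},
  {"fingers": 0, "linear": [0, 0.0136, -0.0064], "twist": 0},
  {"fingers": 0, "linear": [0, 0.0142, -0.005], "twist": 0},
  {"fingers": 0, "linear": [0, 0.0146, -0.0036], "twist": 0},
])

```text
clock: 5.12
eef_pos: [714.9, 27.7, 257.5]
tool_rot: [3.141, -0.0, 1.523]
force: [-1.9, 1.3, 8.1]
width: 9.8
gripper_force: 63.7
```

Call:
drive_tool([
  {"fingers": 0, "linear": [0, 0.0149, -0.0021], "twist": 0},
  {"fingers": 0, "linear": [0, 0.015, -0.0006], "twist": 0},
  {"fingers": 0, "linear": [0, 0.015, 0.0009], "twist": 0},
  {"fingers": 0, "linear": [0, 0.0149, 0.0024], "twist": 0},
  {"fingers": 0, "linear": [0, 0, 0], "twist": 0},
])

```text
clock: 5.53
eef_pos: [777.6, 24.5, 253.3]
tool_rot: [3.137, 0.001, 1.524]
force: [3.3, -0.4, 2.1]
width: 9.6
gripper_force: 66.5
```

Call:
drive_tool([
  {"fingers": 1, "linear": [0, 0, 0], "twist": 0},
  {"fingers": 1, "linear": [0, 0, 0], "twist": 0},
  {"fingers": 1, "linear": [0, 0, 0], "twist": 0},
  {"fingers": 1, "linear": [0, 0, 0], "twist": 0},
  {"fingers": 1, "linear": [0, 0, 0], "twist": 0},
])

```text
clock: 5.95
eef_pos: [774.2, 25.6, 253.5]
tool_rot: [-3.141, -0.0, 1.524]
force: [0.2, 0.2, 0.1]
width: 69.5
gripper_force: 0.0
```

Call:
drive_tool([
  {"fingers": 1, "linear": [0, 0, -0.01], "twist": 0},
  {"fingers": 1, "linear": [0, 0, -0.015], "twist": 0},
  {"fingers": 1, "linear": [0, 0, -0.015], "twist": 0},
  {"fingers": 1, "linear": [0, 0, 0], "twist": 0},
])

```text
clock: 6.28
eef_pos: [776.3, 25.1, 298.1]
tool_rot: [3.135, -0.0, 1.524]
force: [0.7, -0.2, 1.1]
width: 85.6
gripper_force: 0.0
```

Call:
drive_tool([
  {"fingers": 1, "linear": [0, -0.025, 0], "twist": 0},
  {"fingers": 1, "linear": [-0.006, -0.03, 0], "twist": 0},
  {"fingers": 1, "linear": [-0.012, -0.03, 0], "twist": 0},
  {"fingers": 1, "linear": [-0.012, -0.03, 0], "twist": 0},
  {"fingers": 1, "linear": [0, -0.015, 0], "twist": 0},
])

```text
clock: 6.7
eef_pos: [639.3, -1.9, 293.8]
tool_rot: [-3.139, 0.002, 1.52]
force: [1.0, -0.1, -0.4]
width: 85.6
gripper_force: 0.0
```

```bash
python3 - <<'E'
from cell import monitor,cams
import cv2
s=monitor.read_state();print(s["eef_pos"],s["qpos"],s["tool_rot"])
d=cams.get_image("scene");cv2.imwrite("pics/s2.png",d["color"])
E
```

```text
[639.347909    -1.91197826 293.78053638] [-0.27272022  0.58442953  0.39687889  1.47267328 -0.23552685  1.13460933
  0.11435436] [-3.13894536e+00  1.76485333e-03  1.51997980e+00]
```

View pics/s2.png

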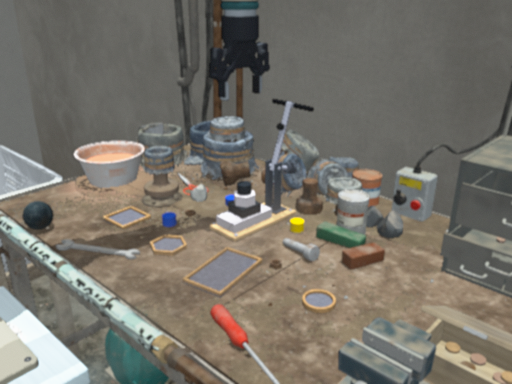

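The clamp arm stands open (image ≈(282,130)) and the pile is intact at (245,205). I'm turning so the fingers close along jig y, with the wrist camera away from the clamp.

Call:
drive_tool([
  {"fingers": 1, "linear": [0, 0, 0], "twist": -0.121},
  {"fingers": 1, "linear": [0, 0, 0], "twist": -0.121},
  {"fingers": 1, "linear": [0, 0, 0], "twist": -0.121},
  {"fingers": 1, "linear": [0, 0, 0], "twist": -0.121},
  {"fingers": 1, "linear": [0, 0, 0], "twist": -0.121},
])

```text
clock: 7.17
eef_pos: [643.8, 1.9, 293.3]
tool_rot: [3.141, -0.0, 2.135]
force: [0.0, -0.2, 1.1]
width: 85.2
gripper_force: 0.0
```

Call:
drive_tool([
  {"fingers": 1, "linear": [0, 0, 0], "twist": -0.121},
  {"fingers": 1, "linear": [0, 0, 0], "twist": -0.121},
  {"fingers": 1, "linear": [0, 0, 0], "twist": -0.121},
  {"fingers": 1, "linear": [0, 0, 0], "twist": -0.121},
  {"fingers": 1, "linear": [0, 0, 0], "twist": -0.121},
])

```text
clock: 7.58
eef_pos: [643.8, 1.7, 293.3]
tool_rot: [3.141, -0.0, 2.74]
force: [0.5, 0.6, 0.6]
width: 85.6
gripper_force: 0.0
```

Call:
drive_tool([
  {"fingers": 1, "linear": [0, 0, 0.03], "twist": -0.121},
  {"fingers": 1, "linear": [0, 0, 0.03], "twist": -0.121},
  {"fingers": 1, "linear": [0, 0, 0.03], "twist": -0.12},
  {"fingers": 1, "linear": [0, 0, 0], "twist": 0},
  {"fingers": 1, "linear": [0, 0, 0], "twist": 0},
])

```text
clock: 8.0
eef_pos: [642.7, 1.4, 202.2]
tool_rot: [3.141, -0.003, 3.092]
force: [-0.1, -0.1, 0.5]
width: 85.3
gripper_force: 0.0
```

```bash
python3 - <<'E'
from cell import monitor,cams
import cv2,numpy as np
d=cams.get_image("wrist");s=monitor.read_state();print(s["eef_pos"],s["qpos"],s["tool_rot"])
cv2.imwrite("pics/w3.png",d["color"]);np.savez("w3.npz",**d)
E
```

```text
[644.21789629   1.41630356 204.10357907] [-0.02975717  0.64684001 -0.02674046  1.5638624   0.01984566  0.9304579
  1.45853914] [3.14132299e+00 6.74926957e-04 3.09228001e+00]
```

View pics/w3.png

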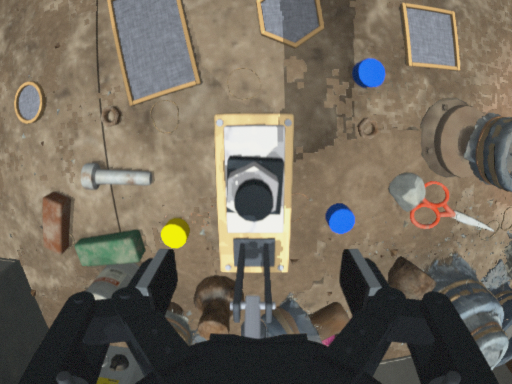

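The wrist view shows the dark round blank on top at (255,200), the hexagon under it, the square at (255,185) and the oblong at (253,175). The clamp is open, at (253,310). The round tray (29,102), oblong (155,48), hexagon (291,18) and square (431,37) are also visible.

```bash
python3 - <<'E'
from h import *
d=dict(np.load("w3.npz"))
g=cv2.cvtColor(d["color"],cv2.COLOR_BGR2GRAY)
m=(g[170:232,225:285]<45).astype(np.uint8)
print("round",fish(d,[(255,200)],108),fish(d,[(232,200),(279,200),(255,179),(255,221)],108))
print("hexfl",fish(d,[(230,190),(280,190)],84))
print("sq",fish(d,[(229,157),(284,159),(283,213),(228,211)],60))
print("obl",fish(d,[(226,127),(284,127)],36))
print("jig",fish(d,[(216,114),(294,115),(289,272),(219,272)],12))
print("rtray",fish(d,[(29,102)],8)," sqt",fish(d,[(403,4),(455,11),(459,69),(406,65)],10).round(1).tolist())
print("obt",fish(d,[(132,103),(199,83)],10).round(1).tolist())
E
```

```text
round [[643.48799652  -0.67488577]] [[ 6.42549824e+02 -1.99212446e+01]
 [ 6.44481810e+02  1.93788854e+01]
 [ 6.25404407e+02  2.68806738e-01]
 [ 6.62451822e+02 -1.67330046e+00]]
hexfl [[640.79639262 -23.6391644 ]
 [643.04762167  21.95320482]]
sq [[614.47030936 -24.87595394]
 [619.09050048  28.28818611]
 [675.01248685  25.90337609]
 [670.0757062  -30.17577733]]
obl [[586.89118255 -28.43887003]
 [589.92510223  31.29908238]]
jig [[573.26293373 -41.32195439]
 [578.79122855  44.92399717]
 [777.49542437  35.95360184]
 [773.22154448 -55.90265725]]
rtray [[ 520.70851497 -308.4632166 ]]  sqt [[437.8, 186.7], [432.4, 268.2], [512.7, 267.6], [516.7, 184.5]]
obt [[550.1, -141.3], [536.6, -58.6]]
```

Call:
drive_tool([
  {"fingers": 0.8, "linear": [0, -0.003, 0.035], "twist": 0},
  {"fingers": 0.8, "linear": [0, 0, 0.035], "twist": 0},
  {"fingers": 0.8, "linear": [0, 0, 0.03], "twist": 0},
  {"fingers": 0.8, "linear": [0, 0, 0.011], "twist": 0},
  {"fingers": 0.8, "linear": [0, 0, 0], "twist": 0},
])

```text
clock: 8.47
eef_pos: [642.9, -1.4, 91.5]
tool_rot: [-3.141, -0.002, 3.094]
force: [0.4, -0.7, 0.4]
width: 68.3
gripper_force: 0.0
```

Call:
drive_tool([
  {"fingers": 0.8, "linear": [0, 0, 0], "twist": 0},
  {"fingers": 0.8, "linear": [0, 0, 0], "twist": 0},
])

```text
clock: 8.63
eef_pos: [645.7, -1.4, 95.2]
tool_rot: [3.141, 0.005, 3.095]
force: [0.8, 0.6, 0.3]
width: 68.5
gripper_force: 0.0
```

Call:
drive_tool([
  {"fingers": 0.45, "linear": [0, 0, 0], "twist": 0},
  {"fingers": 0.45, "linear": [0, 0, 0], "twist": 0},
  {"fingers": 0, "linear": [0, 0, 0], "twist": 0},
  {"fingers": 0, "linear": [0, 0, 0], "twist": 0},
  {"fingers": 0, "linear": [0, 0, 0], "twist": 0},
])

```text
clock: 9.05
eef_pos: [644.2, -1.6, 94.2]
tool_rot: [3.141, 0.002, 3.096]
force: [-1.6, 1.0, 6.4]
width: 31.3
gripper_force: 58.8
```

Call:
drive_tool([
  {"fingers": 0, "linear": [0, 0, 0], "twist": 0},
  {"fingers": 0, "linear": [0, 0, 0], "twist": 0},
])

```text
clock: 9.22
eef_pos: [644.3, -1.6, 94.2]
tool_rot: [3.141, 0.002, 3.096]
force: [-1.2, -0.5, 7.0]
width: 31.8
gripper_force: 58.8
```

Call:
drive_tool([
  {"fingers": 0, "linear": [0, 0, -0.005], "twist": 0},
  {"fingers": 0, "linear": [0, 0, -0.01], "twist": 0},
  {"fingers": 0, "linear": [0, 0, -0.015], "twist": 0},
  {"fingers": 0, "linear": [0, 0, -0.01], "twist": 0},
  {"fingers": 0, "linear": [0, 0, 0], "twist": 0},
])

```text
clock: 9.63
eef_pos: [645.3, -1.5, 135.4]
tool_rot: [3.141, 0.005, 3.096]
force: [0.0, -0.2, -0.7]
width: 31.1
gripper_force: 59.5
```

Call:
drive_tool([
  {"fingers": 0, "linear": [0.005, -0.0144, 0], "twist": 0},
  {"fingers": 0, "linear": [0.0083, -0.024, 0], "twist": 0},
  {"fingers": 0, "linear": [0.0097, -0.028, 0], "twist": 0},
  {"fingers": 0, "linear": [0.0097, -0.028, 0], "twist": 0},
  {"fingers": 0, "linear": [0.0097, -0.028, 0], "twist": 0},
])

```text
clock: 10.05
eef_pos: [593.3, -124.2, 131.5]
tool_rot: [-3.141, -0.002, 3.095]
force: [0.5, -0.3, -1.8]
width: 31.6
gripper_force: 59.5
```

Call:
drive_tool([
  {"fingers": 0, "linear": [0.0097, -0.028, 0], "twist": 0},
  {"fingers": 0, "linear": [0.0097, -0.028, 0], "twist": 0},
  {"fingers": 0, "linear": [0.0097, -0.028, 0], "twist": 0},
  {"fingers": 0, "linear": [0.0097, -0.028, 0], "twist": 0},
  {"fingers": 0, "linear": [0.0097, -0.028, 0], "twist": 0},
])

```text
clock: 10.47
eef_pos: [538.1, -261.7, 131.6]
tool_rot: [3.142, -0.002, 3.095]
force: [1.1, 0.3, -1.4]
width: 31.7
gripper_force: 59.5
```

Call:
drive_tool([
  {"fingers": 0, "linear": [0.0097, -0.028, 0], "twist": 0},
  {"fingers": 0, "linear": [0.006, -0.0175, 0], "twist": 0},
  {"fingers": 0, "linear": [0.003, -0.009, 0], "twist": 0},
  {"fingers": 0, "linear": [0, 0, 0], "twist": 0},
  {"fingers": 0, "linear": [0, 0, 0], "twist": 0},
])

```text
clock: 10.88
eef_pos: [518.9, -312.6, 131.9]
tool_rot: [3.14, -0.001, 3.095]
force: [0.4, 0.4, -0.5]
width: 31.4
gripper_force: 59.5
```

```bash
python3 - <<'E'
from cell import monitor,cams
import cv2,numpy as np
d=cams.get_image("wrist");s=monitor.read_state();print(s["eef_pos"],s["tool_rot"])
t=cams.get_image("top");cv2.imwrite("pics/wt4.png",np.vstack([d["color"][150:],cv2.resize(t["color"][190:290,330:430],(512,340)[::-1] if 0 else (512,360))]));np.savez("w4.npz",**d)
E
```

```text
[ 519.72244044 -311.30327938  132.01791367] [ 3.13978157e+00 -1.90657406e-04  3.09731380e+00]
```

View pics/wt4.png

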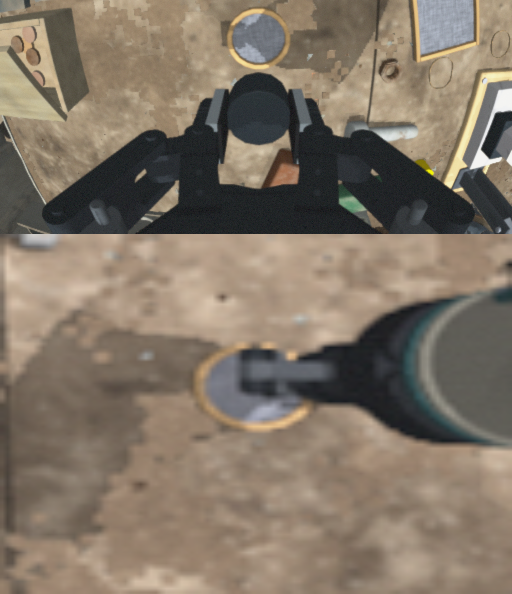

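Upper half (wrist): the disc is held between the pads at (258,110), with the round tray straight ahead at (259,38), i.e. full-image row 188. The lower half shows the arm above the tray.

```bash
python3 - <<'E'
from h import *
d=dict(np.load("w4.npz"));print(fish(d,[(259,188.5),(228,188),(290,188),(259,158),(259,220)],9).round(1))
E
```

```text
[[ 518.6 -311. ]
 [ 516.8 -339.7]
 [ 519.5 -282.2]
 [ 490.  -309.7]
 [ 550.1 -312.4]]
```

Call:
drive_tool([
  {"fingers": 0, "linear": [0, 0, 0.03], "twist": 0},
  {"fingers": 0, "linear": [0, 0, 0.03], "twist": 0},
  {"fingers": 0, "linear": [0, 0, 0.025], "twist": 0},
  {"fingers": 0, "linear": [0, 0, 0.015], "twist": 0},
  {"fingers": 0, "linear": [0, 0, 0.006], "twist": 0},
])

```text
clock: 11.4
eef_pos: [518.7, -309.9, 23.7]
tool_rot: [3.138, -0.004, 3.099]
force: [0.6, -0.1, -1.2]
width: 31.4
gripper_force: 59.5
```

Call:
drive_tool([
  {"fingers": 0, "linear": [0, 0, 0.004], "twist": 0},
  {"fingers": 0, "linear": [0, 0, 0.002], "twist": 0},
  {"fingers": 0, "linear": [0, 0, 0.002], "twist": 0},
  {"fingers": 0, "linear": [0, 0, 0.002], "twist": 0},
  {"fingers": 0, "linear": [0, 0, 0], "twist": 0},
])

```text
clock: 11.82
eef_pos: [519.8, -313.2, 17.0]
tool_rot: [-3.141, 0.001, 3.096]
force: [-1.1, 1.2, -1.1]
width: 31.3
gripper_force: 59.5
```

Call:
drive_tool([
  {"fingers": 0, "linear": [0, 0, 0.001], "twist": 0},
  {"fingers": 0, "linear": [0, 0, 0.001], "twist": 0},
  {"fingers": 0, "linear": [0, 0, 0], "twist": 0},
])

```text
clock: 12.07
eef_pos: [519.4, -313.2, 14.5]
tool_rot: [-3.141, 0.0, 3.096]
force: [0.1, -0.1, -1.1]
width: 31.2
gripper_force: 59.5
```

Call:
drive_tool([
  {"fingers": 0.6, "linear": [0, 0, 0], "twist": 0},
  {"fingers": 0.6, "linear": [0, 0, 0], "twist": 0},
  {"fingers": 0.6, "linear": [0, 0, 0], "twist": 0},
  {"fingers": 0.6, "linear": [0, 0, -0.01], "twist": 0},
  {"fingers": 0.8, "linear": [0, 0, -0.025], "twist": 0},
])

```text
clock: 12.48
eef_pos: [517.1, -311.8, 47.4]
tool_rot: [3.139, -0.006, 3.096]
force: [-0.6, -0.8, 0.2]
width: 61.3
gripper_force: 0.0
```

Call:
drive_tool([
  {"fingers": 0.8, "linear": [0, 0, -0.03], "twist": 0},
  {"fingers": 0.8, "linear": [0, 0, -0.03], "twist": 0},
  {"fingers": 0.8, "linear": [0, 0, -0.02], "twist": 0},
  {"fingers": 0.8, "linear": [0, 0, 0], "twist": 0},
])

```text
clock: 12.82
eef_pos: [522.3, -314.8, 135.0]
tool_rot: [-3.137, 0.008, 3.096]
force: [1.0, -0.0, -0.2]
width: 68.2
gripper_force: 0.0
```

```bash
cat > see.py <<'E'
import sys,cv2,numpy as np
from cell import monitor,cams
from h import *
n=sys.argv[1];d=cams.get_image("wrist");s=monitor.read_state();print(s["eef_pos"],s["tool_rot"])
cv2.imwrite(f"pics/{n}.png",d["color"]);np.savez(n+".npz",**d)
E
python3 see.py w5
```

```text
[ 521.07571578 -314.10739889  132.71577461] [-3.13890298  0.00538342  3.09569581]
```

View pics/w5.png

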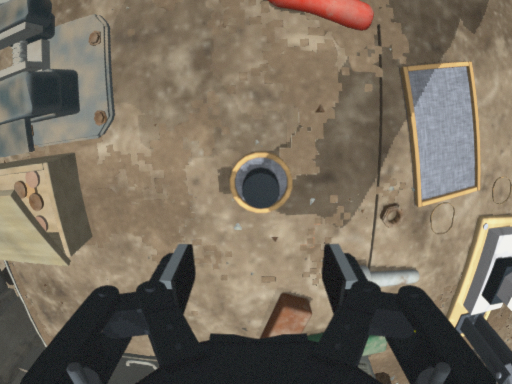

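The disc sits inside the round tray (disc (263,187), tray (262,182), with the offset from parallax). Going back for the hexagon.

Call:
drive_tool([
  {"fingers": 0.8, "linear": [-0.005, 0.0144, 0], "twist": 0},
  {"fingers": 0.8, "linear": [-0.0083, 0.024, 0], "twist": 0},
  {"fingers": 0.8, "linear": [-0.0097, 0.028, 0], "twist": 0},
  {"fingers": 0.8, "linear": [-0.0097, 0.028, 0], "twist": 0},
  {"fingers": 0.8, "linear": [-0.0097, 0.028, 0], "twist": 0},
])

```text
clock: 13.28
eef_pos: [566.7, -191.4, 128.5]
tool_rot: [3.141, -0.002, 3.095]
force: [0.3, 0.3, 0.8]
width: 68.3
gripper_force: 0.0
```

Call:
drive_tool([
  {"fingers": 0.8, "linear": [-0.0097, 0.028, 0], "twist": 0},
  {"fingers": 0.8, "linear": [-0.0097, 0.028, 0], "twist": 0},
  {"fingers": 0.8, "linear": [-0.0097, 0.028, 0], "twist": 0},
  {"fingers": 0.8, "linear": [-0.0097, 0.028, 0], "twist": 0},
  {"fingers": 0.8, "linear": [-0.0097, 0.028, 0], "twist": 0},
])

```text
clock: 13.7
eef_pos: [621.6, -53.6, 128.4]
tool_rot: [-3.142, -0.002, 3.096]
force: [0.6, -0.3, 0.6]
width: 68.3
gripper_force: 0.0
```

Call:
drive_tool([
  {"fingers": 0.8, "linear": [-0.009, 0.028, 0], "twist": 0},
  {"fingers": 0.8, "linear": [-0.006, 0.0175, 0], "twist": 0},
  {"fingers": 0.8, "linear": [-0.003, 0.009, 0], "twist": 0},
  {"fingers": 0.8, "linear": [0, 0, 0], "twist": 0},
  {"fingers": 0.8, "linear": [0, 0, 0], "twist": 0},
])

```text
clock: 14.12
eef_pos: [641.8, -2.6, 128.7]
tool_rot: [-3.14, -0.002, 3.096]
force: [-0.5, -0.1, 0.2]
width: 68.3
gripper_force: 0.0
```

```bash
python3 see.py w6; python3 - <<'E'
from h import *
d=dict(np.load("w5.npz"));print("disc",fish(d,[(263,187)],28))
E
```

```text
[641.74732972  -3.82628104 128.9141969 ] [-3.13973256e+00 -1.50115619e-03  3.09399717e+00]
disc [[ 516.93894711 -310.18808413]]
```

View pics/w6.png

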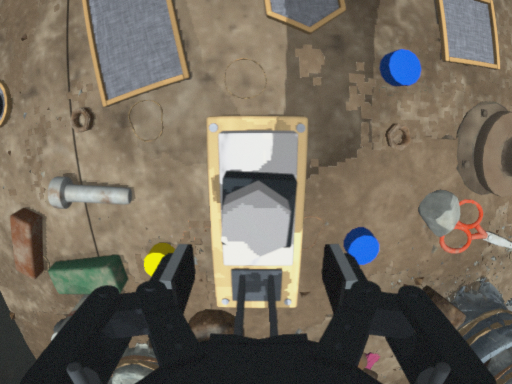

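The hexagon (≈(257,215)) is still square on the pile with the square and oblong below, and the finger pads stand clear on both sides.

```bash
python3 - <<'E'
from h import *
d=dict(np.load("w6.npz"));print(fish(d,[(260,180),(223,200),(293,200),(223,232)],84).round(1))
print("hextray",fish(d,[(309,30),(345,10),(268,12)],10).round(1))
print("sq",fish(d,[(224,170),(297,174),(291,248)],60).round(1))
c=fish(d,[(440,0),(444,60),(499,68),(496,3)],10);print("sqtray",c.round(1))
E
```

```text
[[ 6.126e+02  5.000e-01]
 [ 6.251e+02 -2.460e+01]
 [ 6.272e+02  2.170e+01]
 [ 6.484e+02 -2.670e+01]]
hextray [[498.9  48.3]
 [478.   82.3]
 [481.6  13.7]]
sq [[610.2 -25.5]
 [615.6  27.5]
 [675.9  22.6]]
sqtray [[451.9 186.7]
 [516.1 185.4]
 [512.8 266.7]
 [434.8 271.2]]
```

Call:
drive_tool([
  {"fingers": 0.8, "linear": [0, 0.001, 0.02], "twist": 0},
  {"fingers": 0.8, "linear": [0, 0, 0.02], "twist": 0},
  {"fingers": 0.8, "linear": [0, 0, 0.014], "twist": 0},
  {"fingers": 0.8, "linear": [0, 0, 0.006], "twist": 0},
  {"fingers": 0.8, "linear": [0, 0, 0], "twist": 0},
])

```text
clock: 14.58
eef_pos: [641.0, -2.9, 67.9]
tool_rot: [-3.14, -0.004, 3.093]
force: [0.2, 0.6, -0.3]
width: 68.4
gripper_force: 0.0
```

Call:
drive_tool([
  {"fingers": 0.65, "linear": [0, 0, 0], "twist": 0},
  {"fingers": 0.65, "linear": [0, 0, 0], "twist": 0},
  {"fingers": 0.65, "linear": [0, 0, 0], "twist": 0},
])

```text
clock: 14.83
eef_pos: [643.5, -0.9, 70.6]
tool_rot: [3.142, 0.002, 3.095]
force: [0.3, 1.0, -0.6]
width: 55.3
gripper_force: 0.0
```

Call:
drive_tool([
  {"fingers": 0.65, "linear": [0, 0, 0.0015], "twist": 0},
  {"fingers": 0, "linear": [0, 0, 0], "twist": 0},
  {"fingers": 0, "linear": [0, 0, 0], "twist": 0},
  {"fingers": 0, "linear": [0, 0, 0], "twist": 0},
  {"fingers": 0, "linear": [0, 0, 0], "twist": 0},
])

```text
clock: 15.25
eef_pos: [643.4, -0.8, 69.0]
tool_rot: [-3.141, 0.002, 3.096]
force: [-0.3, -0.6, 5.0]
width: 44.9
gripper_force: 61.7
```

Call:
drive_tool([
  {"fingers": 0, "linear": [0, 0, 0], "twist": 0},
  {"fingers": 0, "linear": [0, 0, 0], "twist": 0},
])

```text
clock: 15.42
eef_pos: [643.4, -0.8, 69.0]
tool_rot: [-3.141, 0.002, 3.096]
force: [-1.6, -0.8, 6.0]
width: 44.7
gripper_force: 61.7
```

Call:
drive_tool([
  {"fingers": 0, "linear": [0, 0, -0.005], "twist": 0},
  {"fingers": 0, "linear": [0, 0, -0.01], "twist": 0},
  {"fingers": 0, "linear": [0, 0, -0.015], "twist": 0},
  {"fingers": 0, "linear": [0, 0, -0.01], "twist": 0},
  {"fingers": 0, "linear": [0, 0, 0], "twist": 0},
])

```text
clock: 15.83
eef_pos: [644.5, -0.4, 110.7]
tool_rot: [3.141, 0.005, 3.096]
force: [1.1, -0.4, -0.8]
width: 44.0
gripper_force: 61.0
```

Call:
drive_tool([
  {"fingers": 0, "linear": [0.0123, 0.0025, 0], "twist": 0},
  {"fingers": 0, "linear": [0.0245, 0.005, 0], "twist": 0},
  {"fingers": 0, "linear": [0.0245, 0.005, 0], "twist": 0},
  {"fingers": 0, "linear": [0.0245, 0.005, 0], "twist": 0},
  {"fingers": 0, "linear": [0.0245, 0.005, 0], "twist": 0},
])

```text
clock: 16.25
eef_pos: [532.2, 27.2, 107.8]
tool_rot: [3.141, -0.0, 3.096]
force: [0.3, 0.2, -0.7]
width: 44.7
gripper_force: 61.0
```

Call:
drive_tool([
  {"fingers": 0, "linear": [0.0245, 0.005, 0], "twist": 0},
  {"fingers": 0, "linear": [0.0245, 0.005, 0], "twist": 0},
  {"fingers": 0, "linear": [0.017, 0.0035, 0], "twist": 0},
  {"fingers": 0, "linear": [0.008, 0.0018, 0], "twist": -0.06},
  {"fingers": 0, "linear": [0, 0, 0], "twist": -0.06},
])

```text
clock: 16.67
eef_pos: [457.3, 46.4, 107.8]
tool_rot: [3.142, -0.003, -3.063]
force: [0.9, -0.4, -1.6]
width: 44.8
gripper_force: 61.1
```

Call:
drive_tool([
  {"fingers": 0, "linear": [0, 0, 0], "twist": 0},
  {"fingers": 0, "linear": [0, 0, 0], "twist": 0},
])

```text
clock: 16.83
eef_pos: [460.6, 45.7, 108.0]
tool_rot: [3.141, 0.001, -3.069]
force: [0.2, 0.2, -1.1]
width: 44.8
gripper_force: 61.0
```

```bash
python3 see.py w7
```

```text
[460.79874555  45.61158434 107.9202446 ] [ 3.14150400e+00  6.11741547e-04 -3.06928407e+00]
```

View pics/w7.png

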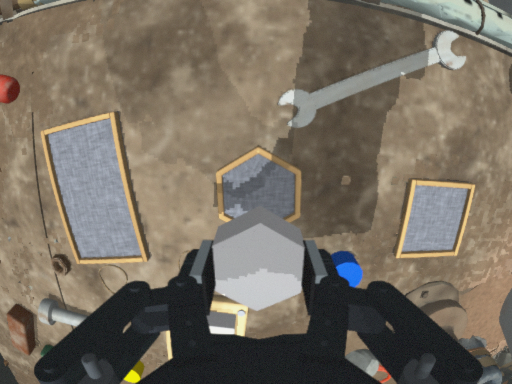

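The held hexagon (≈(260,258)) lines up with the hexagonal tray (259,190) and has the same orientation. The square tray is at (436,218) and the oblong at (95,188).

```bash
python3 - <<'E'
from h import *
d=dict(np.load("w7.npz"))
print("tray",fish(d,[(259,149),(217,172),(301,177),(217,216)],10).round(1))
b=fish(d,[(261,207),(258,309)],123);print("blank",b.round(1),b.mean(0))
c=fish(d,[(412,179),(475,184),(461,252),(397,257)],10);print("sqt",c.round(1),c.mean(0))
c=fish(d,[(42,131),(115,113),(147,261),(76,264)],10);print("obl",c.round(1),c.mean(0))
E
```

```text
tray [[419.7  44. ]
 [441.2  10.6]
 [440.4  80.7]
 [480.5  11.8]]
blank [[428.1  45.1]
 [486.7  48. ]] [457.39703403  46.58475714]
sqt [[433.2 185. ]
 [430.8 266. ]
 [508.3 274.3]
 [513.6 189.4]] [471.48509435 228.6687481 ]
obl [[ 408.8 -167.6]
 [ 393.9  -81.6]
 [ 534.1  -57.1]
 [ 551.4 -145.2]] [ 472.05474642 -112.89094124]
```

Call:
drive_tool([
  {"fingers": 0, "linear": [-0.002, 0, 0.025], "twist": 0},
  {"fingers": 0, "linear": [0, 0, 0.03], "twist": 0},
  {"fingers": 0, "linear": [0, 0, 0.018], "twist": 0},
  {"fingers": 0, "linear": [0, 0, 0.01], "twist": 0},
  {"fingers": 0, "linear": [0, 0, 0.005], "twist": 0},
])

```text
clock: 17.3
eef_pos: [461.6, 45.6, 18.7]
tool_rot: [-3.14, -0.004, -3.069]
force: [0.3, -0.6, -1.3]
width: 44.5
gripper_force: 61.2
```

Call:
drive_tool([
  {"fingers": 0, "linear": [0, 0, 0.003], "twist": 0},
  {"fingers": 0, "linear": [0, 0, 0.002], "twist": 0},
  {"fingers": 0, "linear": [0, 0, 0.001], "twist": 0},
  {"fingers": 0, "linear": [0, 0, 0], "twist": 0},
  {"fingers": 0, "linear": [0, 0, 0], "twist": 0},
])

```text
clock: 17.72
eef_pos: [462.7, 45.6, 14.6]
tool_rot: [-3.141, -0.001, -3.068]
force: [0.5, -0.0, -2.0]
width: 44.5
gripper_force: 61.2
```

Call:
drive_tool([
  {"fingers": 0, "linear": [0, 0, 0.001], "twist": 0},
  {"fingers": 0, "linear": [0, 0, 0], "twist": 0},
])

```text
clock: 17.88
eef_pos: [462.6, 45.8, 13.7]
tool_rot: [-3.141, -0.001, -3.068]
force: [0.4, -0.5, -1.0]
width: 44.5
gripper_force: 61.2
```

Call:
drive_tool([
  {"fingers": 0.75, "linear": [0, 0, 0], "twist": 0},
  {"fingers": 0.75, "linear": [0, 0, 0], "twist": 0},
  {"fingers": 0.75, "linear": [0, 0, 0], "twist": 0},
  {"fingers": 0.75, "linear": [0, 0, -0.01], "twist": 0},
  {"fingers": 0.85, "linear": [0, 0, -0.025], "twist": 0},
])

```text
clock: 18.3
eef_pos: [460.7, 45.7, 47.1]
tool_rot: [-3.141, -0.006, -3.067]
force: [1.0, -1.0, 0.1]
width: 72.2
gripper_force: 0.0
```

Call:
drive_tool([
  {"fingers": 0.85, "linear": [0, 0, -0.03], "twist": 0},
  {"fingers": 0.85, "linear": [0, 0, -0.03], "twist": 0},
  {"fingers": 0.85, "linear": [0, 0, -0.015], "twist": 0.06},
  {"fingers": 0.85, "linear": [0, 0, 0], "twist": 0.06},
  {"fingers": 0.85, "linear": [0, 0, 0], "twist": 0},
])

```text
clock: 18.72
eef_pos: [463.3, 45.7, 124.9]
tool_rot: [-3.142, 0.002, 3.094]
force: [0.2, 0.3, 0.4]
width: 72.5
gripper_force: 0.0
```

```bash
python3 see.py w8
```

```text
[462.70542082  45.62919123 124.09417299] [-3.14109449e+00  3.68437764e-05  3.09661000e+00]
```

View pics/w8.png

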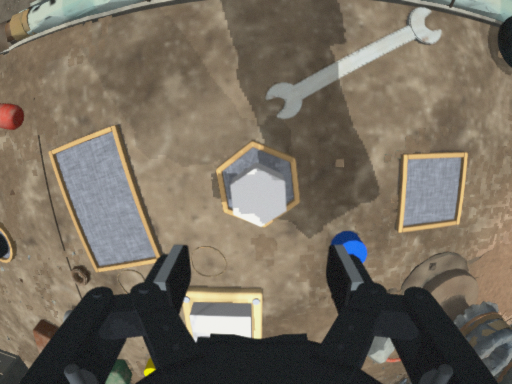

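The hexagon lies flat within its tray, (258,195) inside the rim. On to the square.

Call:
drive_tool([
  {"fingers": 0.92, "linear": [-0.0123, -0.0026, 0], "twist": 0},
  {"fingers": 0.92, "linear": [-0.0245, -0.0052, 0], "twist": 0},
  {"fingers": 0.92, "linear": [-0.0245, -0.0052, 0], "twist": 0},
  {"fingers": 0.92, "linear": [-0.0245, -0.0052, 0], "twist": 0},
  {"fingers": 0.92, "linear": [-0.0245, -0.0052, 0], "twist": 0},
])

```text
clock: 19.18
eef_pos: [571.9, 17.0, 122.5]
tool_rot: [-3.141, -0.003, 3.098]
force: [1.2, 0.5, 0.2]
width: 78.7
gripper_force: 0.0
```

Call:
drive_tool([
  {"fingers": 0.92, "linear": [-0.0245, -0.0052, 0], "twist": 0},
  {"fingers": 0.92, "linear": [-0.0245, -0.0052, 0], "twist": 0},
  {"fingers": 0.92, "linear": [-0.017, -0.0036, 0], "twist": 0},
  {"fingers": 0.92, "linear": [-0.008, -0.0018, 0], "twist": 0},
  {"fingers": 0.92, "linear": [0, 0, 0.02], "twist": 0},
])

```text
clock: 19.6
eef_pos: [648.8, -2.2, 105.3]
tool_rot: [3.141, 0.006, 3.096]
force: [0.7, -1.3, -0.3]
width: 78.8
gripper_force: 0.0
```

Call:
drive_tool([
  {"fingers": 0.92, "linear": [0, 0, 0.02], "twist": 0},
  {"fingers": 0.92, "linear": [0, 0, 0.01], "twist": 0},
  {"fingers": 0.92, "linear": [0, 0, 0], "twist": 0},
  {"fingers": 0.92, "linear": [0, 0, 0], "twist": 0},
  {"fingers": 0.92, "linear": [0, 0, 0], "twist": 0},
])

```text
clock: 20.02
eef_pos: [645.1, -1.4, 74.1]
tool_rot: [-3.142, -0.0, 3.096]
force: [-0.6, 0.1, -0.3]
width: 78.4
gripper_force: 0.0
```

```bash
python3 see.py w9; python3 - <<'E'
from h import *
d=dict(np.load("w9.npz"));g=cv2.cvtColor(d["color"],cv2.COLOR_BGR2GRAY)
# dark square blob near image centre
x0,y0,x1,y1=200,150,320,330
m=cv2.inRange(g[y0:y1,x0:x1],0,90);n,l,s,c=cv2.connectedComponentsWithStats(m)
for i in range(1,n):
    if s[i,4]>200:
        P=np.argwhere(l==i)[:,::-1]+[x0,y0];r=cv2.minAreaRect(P.astype(np.float32));print(s[i],r)
E
```

```text
[645.43637492  -1.46761739  74.48430669] [3.14154579e+00 5.58594819e-04 3.09625305e+00]
[   9   36   99   96 8576] ((256.7081298828125, 233.62899780273438), (97.46100616455078, 92.98988342285156), 2.7263107299804688)
[  32  153   53   27 1051] ((258.0, 316.0), (26.0, 52.0), 90.0)
```

View pics/w9.png

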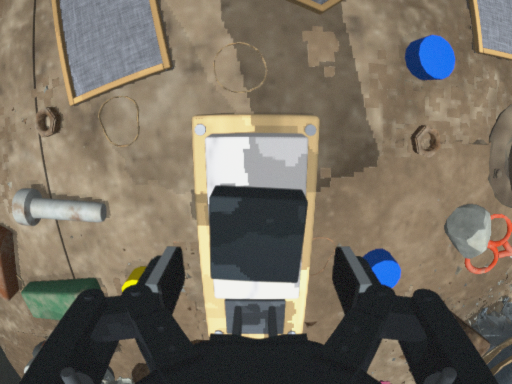

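The square blank (≈(257,233), slight yaw) is centred between the open pads.

Call:
drive_tool([
  {"fingers": 0.92, "linear": [0, 0, 0.012], "twist": 0},
  {"fingers": 0.92, "linear": [0, 0, 0.012], "twist": 0},
  {"fingers": 0.92, "linear": [0, 0, 0.006], "twist": 0},
  {"fingers": 0.92, "linear": [0, 0, 0.002], "twist": 0},
  {"fingers": 0.92, "linear": [0, 0, 0], "twist": 0},
])

```text
clock: 20.48
eef_pos: [643.9, -1.8, 40.1]
tool_rot: [-3.141, -0.003, 3.096]
force: [0.3, -0.1, 0.4]
width: 78.6
gripper_force: 0.0
```

Call:
drive_tool([
  {"fingers": 0.92, "linear": [0, 0, 0], "twist": 0},
  {"fingers": 0.8, "linear": [0, 0, 0], "twist": 0},
  {"fingers": 0, "linear": [0, 0, 0], "twist": 0},
  {"fingers": 0, "linear": [0, 0, 0], "twist": 0},
  {"fingers": 0, "linear": [0, 0, 0], "twist": 0},
])

```text
clock: 20.9
eef_pos: [645.5, -1.7, 42.5]
tool_rot: [-3.141, 0.001, 3.096]
force: [-0.6, 0.2, 6.3]
width: 54.9
gripper_force: 63.6
```

Call:
drive_tool([
  {"fingers": 0, "linear": [0, 0, 0], "twist": 0},
  {"fingers": 0, "linear": [0, 0, 0], "twist": 0},
])

```text
clock: 21.07
eef_pos: [645.5, -1.7, 42.5]
tool_rot: [-3.141, 0.001, 3.096]
force: [-0.3, 0.0, 6.0]
width: 54.7
gripper_force: 63.6
```

Call:
drive_tool([
  {"fingers": 0, "linear": [0, 0, -0.005], "twist": 0},
  {"fingers": 0, "linear": [0, 0, -0.01], "twist": 0},
  {"fingers": 0, "linear": [0, 0, -0.015], "twist": 0},
  {"fingers": 0, "linear": [0, 0, -0.015], "twist": 0},
  {"fingers": 0, "linear": [0, 0, -0.005], "twist": 0},
])

```text
clock: 21.48
eef_pos: [646.1, -1.6, 93.9]
tool_rot: [3.141, 0.002, 3.096]
force: [0.5, 0.2, -1.0]
width: 54.5
gripper_force: 63.0
```

Call:
drive_tool([
  {"fingers": 0, "linear": [0.0123, -0.0005, 0], "twist": 0},
  {"fingers": 0, "linear": [0.0246, -0.0011, 0], "twist": 0},
  {"fingers": 0, "linear": [0.0246, -0.0011, 0], "twist": 0},
  {"fingers": 0, "linear": [0.0246, -0.0011, 0], "twist": 0},
  {"fingers": 0, "linear": [0.0246, -0.0011, 0], "twist": 0},
])

```text
clock: 21.9
eef_pos: [532.6, -1.7, 91.6]
tool_rot: [-3.141, -0.001, 3.096]
force: [-0.3, -0.2, -2.4]
width: 55.0
gripper_force: 62.9
```

Call:
drive_tool([
  {"fingers": 0, "linear": [0.0246, -0.0011, 0], "twist": 0},
  {"fingers": 0, "linear": [0.0246, -0.0011, 0], "twist": 0},
  {"fingers": 0, "linear": [0.0129, 0.0135, 0], "twist": 0},
  {"fingers": 0, "linear": [0.0013, 0.028, 0], "twist": 0},
  {"fingers": 0, "linear": [0.0013, 0.028, 0], "twist": 0},
])

```text
clock: 22.32
eef_pos: [471.6, 67.9, 91.8]
tool_rot: [-3.14, -0.002, 3.093]
force: [1.4, 0.8, -2.2]
width: 54.9
gripper_force: 63.1
```

Call:
drive_tool([
  {"fingers": 0, "linear": [0.0013, 0.028, 0], "twist": 0},
  {"fingers": 0, "linear": [0.0013, 0.028, 0], "twist": 0},
  {"fingers": 0, "linear": [0.0013, 0.028, 0], "twist": 0},
  {"fingers": 0, "linear": [0.0013, 0.028, 0], "twist": 0},
  {"fingers": 0, "linear": [0.0013, 0.028, 0], "twist": 0},
])

```text
clock: 22.73
eef_pos: [472.2, 210.1, 91.7]
tool_rot: [-3.141, -0.001, 3.096]
force: [0.9, 0.2, -1.6]
width: 54.4
gripper_force: 63.1
```

Call:
drive_tool([
  {"fingers": 0, "linear": [0.0009, 0.0196, 0], "twist": -0.03},
  {"fingers": 0, "linear": [0, 0, 0], "twist": -0.035},
  {"fingers": 0, "linear": [0, 0, 0], "twist": 0},
  {"fingers": 0, "linear": [0, 0, 0], "twist": 0},
])

```text
clock: 23.07
eef_pos: [472.1, 227.2, 91.4]
tool_rot: [-3.14, -0.002, -3.124]
force: [0.0, -0.1, -3.3]
width: 54.7
gripper_force: 63.2
```

```bash
python3 see.py w10
```

```text
[472.29814386 226.66092653  91.3864433 ] [-3.13990253e+00 -1.75272968e-03 -3.12460371e+00]
```

View pics/w10.png

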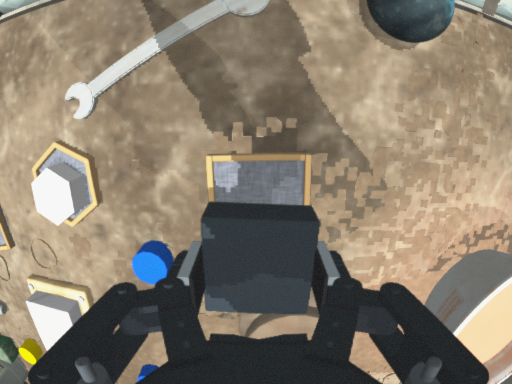

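The held square (202–318, rows 203–312) sits over the square tray, whose near edge is at row 156, cols 207–311. Yaw matches.

```bash
python3 - <<'E'
from h import *
d=dict(np.load("w10.npz"))
print("tray near outer",fish(d,[(207,155),(311,154)],10).round(1))
print("blank top",fish(d,[(203,204),(318,205),(205,312),(310,313)],109).round(1))
print("pile oblong",fish(d,[(27,294),(78,300)],36).round(1))
E
```

```text
tray near outer [[433.3 187.7]
 [431.  267.2]]
blank top [[437.8 202.5]
 [437.3 253.8]
 [499.6 199.6]
 [499.2 256.1]]
pile oblong [[573.1 -20.3]
 [566.2  55. ]]
```

Call:
drive_tool([
  {"fingers": 0, "linear": [-0.0025, 0, 0.022], "twist": 0},
  {"fingers": 0, "linear": [0, 0, 0.025], "twist": 0},
  {"fingers": 0, "linear": [0, 0, 0.015], "twist": 0},
  {"fingers": 0, "linear": [0, 0, 0.009], "twist": 0},
  {"fingers": 0, "linear": [0, 0, 0.004], "twist": 0},
])

```text
clock: 23.53
eef_pos: [474.3, 226.7, 15.3]
tool_rot: [-3.14, -0.003, -3.124]
force: [-0.7, -0.6, -1.5]
width: 54.5
gripper_force: 63.2
```

Call:
drive_tool([
  {"fingers": 0, "linear": [0, 0, 0.002], "twist": 0},
  {"fingers": 0, "linear": [0, 0, 0.001], "twist": 0},
  {"fingers": 0, "linear": [0, 0, 0.001], "twist": 0},
  {"fingers": 0, "linear": [0, 0, 0], "twist": 0},
  {"fingers": 0, "linear": [0, 0, 0], "twist": 0},
])

```text
clock: 23.95
eef_pos: [475.2, 228.6, 13.2]
tool_rot: [3.141, -0.0, -3.123]
force: [-0.9, 0.5, -2.0]
width: 54.1
gripper_force: 63.2
```

Call:
drive_tool([
  {"fingers": 0, "linear": [0, 0, 0.001], "twist": 0},
  {"fingers": 0, "linear": [0, 0, 0.001], "twist": 0},
  {"fingers": 0, "linear": [0, 0, 0], "twist": 0},
  {"fingers": 0, "linear": [0, 0, 0], "twist": 0},
])

```text
clock: 24.28
eef_pos: [474.8, 228.4, 10.5]
tool_rot: [-3.141, -0.001, -3.122]
force: [-0.7, -0.4, -1.5]
width: 54.4
gripper_force: 63.2
```

Call:
drive_tool([
  {"fingers": 0.85, "linear": [0, 0, 0], "twist": 0},
  {"fingers": 0.85, "linear": [0, 0, 0], "twist": 0},
  {"fingers": 0.85, "linear": [0, 0, 0], "twist": 0},
  {"fingers": 0.85, "linear": [0, 0, -0.01], "twist": 0},
  {"fingers": 1, "linear": [0, 0, -0.02], "twist": 0},
])

```text
clock: 24.7
eef_pos: [473.4, 227.7, 39.7]
tool_rot: [-3.139, -0.005, -3.122]
force: [-0.3, 0.2, -0.3]
width: 82.6
gripper_force: 0.0
```

Call:
drive_tool([
  {"fingers": 1, "linear": [0, 0, -0.03], "twist": 0.03},
  {"fingers": 1, "linear": [0, 0, -0.02], "twist": 0.035},
  {"fingers": 1, "linear": [0, 0, -0.01], "twist": 0},
  {"fingers": 1, "linear": [0, 0, 0], "twist": 0},
  {"fingers": 1, "linear": [0, 0, 0], "twist": 0},
])

```text
clock: 25.12
eef_pos: [475.0, 228.3, 100.8]
tool_rot: [3.142, -0.0, 3.096]
force: [-0.6, -0.5, -0.7]
width: 85.3
gripper_force: 0.0
```

```bash
python3 see.py w11; python3 - <<'E'
from h import *
d=dict(np.load("w11.npz"));g=cv2.cvtColor(d["color"],cv2.COLOR_BGR2GRAY)
m=cv2.inRange(g[120:260,200:320],0,75);n,l,s,c=cv2.connectedComponentsWithStats(m)
for i in range(1,n):
    if s[i,4]>300:
        x,y,w,h=s[i,:4]+np.array([200,120,0,0]);print(x,y,w,h,s[i,4],fish(d,[(x,y),(x+w,y),(x,y+h),(x+w,y+h)],28).round(1).tolist())
E
```

```text
[474.47519779 227.97595473 100.04539774] [-3.14070876e+00 -1.80325202e-03  3.09635003e+00]
238 122 68 25 842 [[409.6, 217.4], [411.5, 266.1], [427.8, 216.3], [429.8, 265.8]]
222 166 73 72 4437 [[441.4, 203.6], [443.8, 257.5], [499.9, 198.7], [502.5, 257.2]]
```

The square measures about x 442–501, y 200–257, well inside its tray. Next, the oblong.

Call:
drive_tool([
  {"fingers": 1, "linear": [-0.0006, -0.014, 0], "twist": 0},
  {"fingers": 1, "linear": [-0.0013, -0.028, 0], "twist": 0},
  {"fingers": 1, "linear": [-0.0013, -0.028, 0], "twist": 0},
  {"fingers": 1, "linear": [-0.0013, -0.028, 0], "twist": 0},
  {"fingers": 1, "linear": [-0.0013, -0.028, 0], "twist": 0},
])

```text
clock: 25.58
eef_pos: [473.6, 100.9, 99.1]
tool_rot: [-3.14, -0.004, 3.097]
force: [0.1, 0.0, -0.0]
width: 85.1
gripper_force: 0.0
```

Call:
drive_tool([
  {"fingers": 1, "linear": [-0.0013, -0.028, 0], "twist": 0},
  {"fingers": 1, "linear": [-0.0013, -0.028, 0], "twist": 0},
  {"fingers": 1, "linear": [-0.0013, -0.028, 0], "twist": 0},
  {"fingers": 1, "linear": [-0.0128, -0.0195, 0], "twist": 0},
  {"fingers": 1, "linear": [-0.0246, 0.0011, 0], "twist": 0},
])

```text
clock: 26.0
eef_pos: [506.8, -8.4, 98.5]
tool_rot: [-3.136, -0.01, 3.09]
force: [-0.2, 0.1, -0.3]
width: 85.3
gripper_force: 0.0
```

Call:
drive_tool([
  {"fingers": 1, "linear": [-0.0246, 0.0011, 0], "twist": 0},
  {"fingers": 1, "linear": [-0.0246, 0.0011, 0], "twist": 0},
  {"fingers": 1, "linear": [-0.0246, 0.0011, 0], "twist": 0},
  {"fingers": 1, "linear": [-0.0246, 0.0011, 0], "twist": 0},
  {"fingers": 1, "linear": [-0.0246, 0.0011, 0], "twist": 0},
])

```text
clock: 26.42
eef_pos: [634.5, -2.3, 98.3]
tool_rot: [-3.141, -0.005, 3.096]
force: [0.5, -0.4, -0.7]
width: 85.3
gripper_force: 0.0
```

Call:
drive_tool([
  {"fingers": 1, "linear": [-0.0103, 0.0005, 0.01], "twist": 0},
  {"fingers": 1, "linear": [0, 0, 0.02], "twist": 0},
  {"fingers": 1, "linear": [0, 0, 0.01], "twist": 0},
  {"fingers": 1, "linear": [0, 0, 0], "twist": 0},
  {"fingers": 1, "linear": [0, 0, 0], "twist": 0},
])

```text
clock: 26.83
eef_pos: [643.2, -2.0, 58.8]
tool_rot: [-3.141, -0.005, 3.096]
force: [0.3, 0.5, 0.5]
width: 85.1
gripper_force: 0.0
```

```bash
python3 see.py w12; python3 - <<'E'
from h import *
d=dict(np.load("w12.npz"));hsv=cv2.cvtColor(d["color"],cv2.COLOR_BGR2HSV)
m=cv2.inRange(hsv,(0,0,110),(180,30,255));m[:, :170]=0;m[:,350:]=0;m[:80]=0
n,l,s,c=cv2.connectedComponentsWithStats(m)
for i in range(1,n):
    if s[i,4]>600:
        P=np.argwhere(l==i)[:,::-1];w=fish(d,P,36).astype(np.float32);print(s[i],np.round(cv2.minAreaRect(w)[0],1),np.round(cv2.minAreaRect(w)[1:][0],1),cv2.minAreaRect(w)[2])
E
```

```text
[644.12045401  -1.86685689  59.90593685] [-3.14129751e+00 -2.65445315e-03  3.09638861e+00]
[  202   141   111   174 17478] [645.5  -2.2] [ 62.8 120.1] 87.50717163085938
```

Call:
drive_tool([
  {"fingers": 1, "linear": [-0.001, 0, 0.015], "twist": 0},
  {"fingers": 1, "linear": [0, 0, 0.014], "twist": 0},
  {"fingers": 1, "linear": [0, 0, 0.008], "twist": 0},
  {"fingers": 1, "linear": [0, 0, 0.004], "twist": 0},
  {"fingers": 1, "linear": [0, 0, 0.002], "twist": 0},
])

```text
clock: 27.3
eef_pos: [645.0, -2.1, 16.2]
tool_rot: [-3.141, -0.003, 3.096]
force: [-0.6, 0.6, 0.0]
width: 85.3
gripper_force: 0.0
```

Call:
drive_tool([
  {"fingers": 1, "linear": [0, 0, 0], "twist": 0},
  {"fingers": 1, "linear": [0, 0, 0], "twist": 0},
  {"fingers": 0, "linear": [0, 0, 0], "twist": 0},
  {"fingers": 0, "linear": [0, 0, 0], "twist": 0},
  {"fingers": 0, "linear": [0, 0, 0], "twist": 0},
])

```text
clock: 27.72
eef_pos: [646.4, -2.2, 18.5]
tool_rot: [-3.141, 0.0, 3.096]
force: [-1.7, -0.4, 4.3]
width: 62.3
gripper_force: 67.6
```

Call:
drive_tool([
  {"fingers": 0, "linear": [0, 0, 0], "twist": 0},
  {"fingers": 0, "linear": [0, 0, 0], "twist": 0},
])

```text
clock: 27.88
eef_pos: [646.4, -2.1, 18.5]
tool_rot: [-3.141, 0.0, 3.096]
force: [-1.0, -0.3, 6.2]
width: 62.3
gripper_force: 67.7
```

Call:
drive_tool([
  {"fingers": 0, "linear": [0, 0, -0.004], "twist": 0},
  {"fingers": 0, "linear": [0, 0, -0.008], "twist": 0},
  {"fingers": 0, "linear": [0, 0, -0.014], "twist": 0},
  {"fingers": 0, "linear": [0, 0, -0.014], "twist": 0},
  {"fingers": 0, "linear": [0, 0, -0.01], "twist": 0},
])

```text
clock: 28.3
eef_pos: [646.7, -1.9, 69.7]
tool_rot: [3.141, 0.001, 3.096]
force: [0.3, -0.6, -3.7]
width: 62.4
gripper_force: 66.6
```

Call:
drive_tool([
  {"fingers": 0, "linear": [0.0114, -0.0082, 0], "twist": 0},
  {"fingers": 0, "linear": [0.0227, -0.0163, 0], "twist": 0},
  {"fingers": 0, "linear": [0.0227, -0.0163, 0], "twist": 0},
  {"fingers": 0, "linear": [0.0227, -0.0163, 0], "twist": 0},
  {"fingers": 0, "linear": [0.0227, -0.0163, 0], "twist": 0},
])

```text
clock: 28.72
eef_pos: [539.9, -71.4, 68.8]
tool_rot: [-3.141, 0.001, 3.096]
force: [0.1, -0.0, -3.7]
width: 62.1
gripper_force: 66.7
```

Call:
drive_tool([
  {"fingers": 0, "linear": [0.0227, -0.0163, 0], "twist": 0},
  {"fingers": 0, "linear": [0.0227, -0.0163, 0], "twist": 0},
  {"fingers": 0, "linear": [0.0136, -0.01, 0], "twist": 0},
  {"fingers": 0, "linear": [0.0068, -0.005, 0], "twist": 0},
  {"fingers": 0, "linear": [0, 0, 0], "twist": -0.07},
])

```text
clock: 29.13
eef_pos: [471.2, -117.0, 68.5]
tool_rot: [-3.14, -0.002, -3.119]
force: [0.3, 0.2, -3.9]
width: 62.3
gripper_force: 66.7
```

Call:
drive_tool([
  {"fingers": 0, "linear": [0, 0, 0], "twist": -0.09},
  {"fingers": 0, "linear": [0, 0, 0], "twist": -0.068},
  {"fingers": 0, "linear": [0, 0, 0], "twist": 0},
  {"fingers": 0, "linear": [0, 0, 0], "twist": 0},
  {"fingers": 0, "linear": [0, 0, 0], "twist": 0},
])

```text
clock: 29.55
eef_pos: [473.4, -115.0, 68.0]
tool_rot: [-3.141, 0.0, -2.961]
force: [-0.1, 0.3, -4.0]
width: 62.3
gripper_force: 66.7
```

```bash
python3 see.py w13; python3 - <<'E'
from h import *
d=dict(np.load("w13.npz"));hsv=cv2.cvtColor(d["color"],cv2.COLOR_BGR2HSV)
m=cv2.inRange(hsv,(10,85,110),(25,255,255));m[260:]=0;m[:,:150]=0;m[:,370:]=0
n,l,s,c=cv2.connectedComponentsWithStats(cv2.dilate(m,np.ones((2,2))))
for i in range(1,n):
    if s[i,4]>100:
        P=np.argwhere(l==i)[:,::-1];w=fish(d,P,9).astype(np.float32);r=cv2.minAreaRect(w);print("tray",s[i],np.round(cv2.boxPoints(r),1).tolist(),r[2])
m=cv2.inRange(hsv,(0,0,120),(180,30,255));m[:,:170]=0;m[:,350:]=0;m[:80]=0
n,l,s,c=cv2.connectedComponentsWithStats(m)
for i in range(1,n):
    if s[i,4]>1500:
        P=np.argwhere(l==i)[:,::-1];w=fish(d,P,86).astype(np.float32);r=cv2.minAreaRect(w);print("blank",s[i],np.round(cv2.boxPoints(r),1).tolist(),r)
E
```

```text
[ 473.08984125 -115.07821197   67.89048083] [-3.14133753e+00 -2.79226028e-04 -2.96043072e+00]
tray [ 191  109  134   37 1526] [[390.8999938964844, -84.19999694824219], [408.6000061035156, -173.0], [431.79998779296875, -168.3000030517578], [414.20001220703125, -79.5999984741211]] 11.268555641174316
blank [  185   147   147   194 24549] [[408.3999938964844, -94.69999694824219], [419.70001220703125, -156.3000030517578], [527.0, -136.60000610351562], [515.7000122070312, -75.0]] ((467.69830322265625, -115.65753173828125), (109.09290313720703, 62.652706146240234), 10.379534721374512)
```

View pics/w13.png

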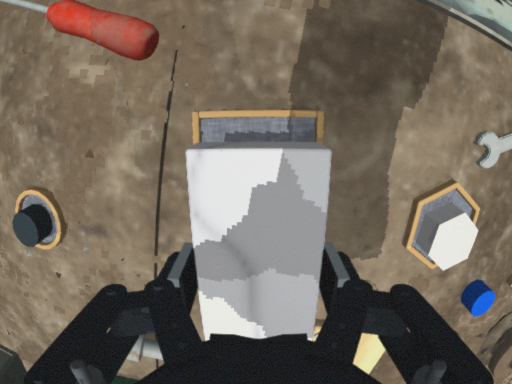

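The slab is aligned over its tray (near edges rows 113 and 147, cols 193–323 and 187–330). The round and hexagon are visible, well inside their trays.

Call:
drive_tool([
  {"fingers": 0, "linear": [0, 0, 0.015], "twist": 0},
  {"fingers": 0, "linear": [0, 0, 0.02], "twist": 0},
  {"fingers": 0, "linear": [0, 0, 0.01], "twist": 0},
  {"fingers": 0, "linear": [0, 0, 0.005], "twist": 0},
  {"fingers": 0, "linear": [0, 0, 0.002], "twist": 0},
])

```text
clock: 30.02
eef_pos: [472.1, -115.0, 14.9]
tool_rot: [3.141, -0.002, -2.959]
force: [-0.6, 0.6, -4.2]
width: 62.2
gripper_force: 66.9
```

Call:
drive_tool([
  {"fingers": 0, "linear": [0, 0, 0.002], "twist": 0},
  {"fingers": 0, "linear": [0, 0, 0.001], "twist": 0},
  {"fingers": 0, "linear": [0, 0, 0.001], "twist": 0},
  {"fingers": 0, "linear": [0, 0, 0], "twist": 0},
  {"fingers": 0, "linear": [0, 0, 0], "twist": 0},
])

```text
clock: 30.43
eef_pos: [472.7, -115.4, 12.0]
tool_rot: [-3.141, -0.0, -2.96]
force: [0.9, 0.2, -2.3]
width: 62.3
gripper_force: 66.9
```

Call:
drive_tool([
  {"fingers": 0, "linear": [0, 0, 0.001], "twist": 0},
  {"fingers": 0, "linear": [0, 0, 0.0005], "twist": 0},
  {"fingers": 0, "linear": [0, 0, 0], "twist": 0},
])

```text
clock: 30.68
eef_pos: [472.6, -115.4, 10.5]
tool_rot: [-3.141, -0.001, -2.959]
force: [-0.4, -0.4, 1.9]
width: 62.4
gripper_force: 67.5
```

Call:
drive_tool([
  {"fingers": 0.95, "linear": [0, 0, 0], "twist": 0},
  {"fingers": 0.95, "linear": [0, 0, 0], "twist": 0},
  {"fingers": 0.95, "linear": [0, 0, 0], "twist": 0},
  {"fingers": 1, "linear": [0, 0, -0.01], "twist": 0},
  {"fingers": 1, "linear": [0, 0, -0.02], "twist": 0},
])

```text
clock: 31.1
eef_pos: [471.2, -114.9, 39.4]
tool_rot: [3.14, -0.005, -2.959]
force: [-0.2, -0.0, -0.8]
width: 85.7
gripper_force: 0.0
```

Call:
drive_tool([
  {"fingers": 1, "linear": [0, 0, -0.03], "twist": 0},
  {"fingers": 1, "linear": [0, 0, -0.04], "twist": 0},
  {"fingers": 1, "linear": [0, 0, -0.04], "twist": 0},
  {"fingers": 1, "linear": [0, 0, -0.03], "twist": 0},
  {"fingers": 1, "linear": [0, 0, 0], "twist": 0},
])

```text
clock: 31.52
eef_pos: [476.3, -115.4, 186.4]
tool_rot: [-3.137, 0.009, -2.959]
force: [0.9, -0.6, 0.7]
width: 85.3
gripper_force: 0.0
```

```bash
python3 see.py w14; python3 - <<'E'
from h import *
from cell import cams
d=dict(np.load("w14.npz"));hsv=cv2.cvtColor(d["color"],cv2.COLOR_BGR2HSV)
m=cv2.inRange(hsv,(0,0,130),(180,30,255));m[:,:150]=0;m[:,370:]=0;m[:80]=0;m[280:]=0
n,l,s,c=cv2.connectedComponentsWithStats(m)
for i in range(1,n):
    if s[i,4]>800:
        P=np.argwhere(l==i)[:,::-1];r=cv2.minAreaRect(fish(d,P,28).astype(np.float32));print("blank",s[i],r)
t=cams.get_image("scene");cv2.imwrite("pics/final.png",cv2.resize(t["color"][90:330,60:380],(800,600),interpolation=cv2.INTER_CUBIC))
E
```

```text
[ 474.75527392 -115.66101231  183.87601334] [-3.13834249  0.00562973 -2.95983416]
blank [ 224  108   69  119 7336] ((467.5802917480469, -117.39735412597656), (127.42654418945312, 71.37211608886719), 12.078879356384277)
```

Call:
drive_tool([
  {"fingers": 1, "linear": [0, 0, 0], "twist": 0},
  {"fingers": 1, "linear": [0, 0, 0], "twist": 0},
  {"fingers": 1, "linear": [0, 0, 0], "twist": 0},
  {"fingers": 1, "linear": [0, 0, 0], "twist": 0},
  {"fingers": 1, "linear": [0, 0, 0], "twist": 0},
])

```text
clock: 32.03
eef_pos: [472.3, -115.0, 179.4]
tool_rot: [3.141, -0.002, -2.959]
force: [0.4, -0.2, -0.0]
width: 85.5
gripper_force: 0.0
```

```bash
python3 -c "
from cell import ctrl
print(ctrl.finish_job())"
```

```text
the job is handed in; nothing more can be done
None
```

Job handed in at about 32 s: I swung the clamp open and laid the round, hexagon, square and oblong blanks, in that order, in their own trays; camera checks put each one inside, though the clamp was last seen open partway through and not rechecked at the end.

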